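Put the paprika back in the pull-out spice tray

ROBOT

A 6-joint arm with a two-finger parallel gripper is mounted at the origin on the work surface. World frame = base frame: x ahead of the robot, y to its left, z up, the work surface at z = 0. Lengths are in mm, angles in rad, forces in N, time in s.
With the tool pointing down it reaches from about 425 to 925 mm from the base axis. Payload 12.5 kg.
Tool frame: the origin (TCP) lies at the very end of the fingers, on their centre line; the grasp point (between the pads) lies 19 mm behind it; x points along the fingers, z is the direction in which the jaws open and shut, and the axes are right-handed (so a half turn about x gives the same grasp; the last joint's range is limited). The gripper opens to 85 mm and grips with 20 to 120 N. Pads are 22 mm wide; open, the fingers measure 114 mm over their backs; the gripper's body (76 mm by 85 mm) begins 54 mm behind the grasp point. The pads swing forward as they close: fully open they stand 13 mm farther back than shut.
Start: joints at [-1.416, 0.491, 1.559, -0, 1.092, -0.106], TCP at [161.181, -603.876, 231.327] pointing down, gripper open.
Joint ranges: [-3.1, 3.1], [-0.84, 2.19], [0.05, 2.79], [-1.13, 4.28], [0.06, 2.93], [-2.69, 2.69]. Speed limits (rad/s): [2.22, 2.22, 2.79, 3.14, 3.14, 3.14].

INTERFACE

Orientations are given as a unit quaternion [w, x, y, z].
In Python, from plant import ctrl gives the robot as it stands. The module is installed in compiled form; this text tells all that it offers.
- The arm moves only by the shell command python3 -m jog 'ROWS'. ROWS is text: rows parted by semicolons, each of 7 numbers parted by spaces: the shift along the tool's x, y, z in cm, then the turn, a rotation vector about the tool's x, y, z in degrees, then the opening, from 0 (shut) to 1 (fully open). A call has exactly 10 rows; each row shifts and turns the commanded pose from where the row before left it, along the tool's axes as they then stand; what a row does not reach is not made up. A row lasts 1/12 s, in which the tool goes at most 41.7 mm and 7.16 degrees, less where a joint would pass 70% of its speed; a pose out of reach is approached as far as the arm can. A call is refused whole if a number of a shift passes 4.17 or a number of a turn 7.16, either way. A call with a gripper value outside its range is refused whole. The fingers move at their own pace and stop on an object; the grip force is fixed at half the most. Time passes only in rows, so rows that do not move let the fingers close, or fill a call up. It gives the time, the measured TCP pose, the force and the opening at its end, in the units of the state.
- ctrl.sense(): the state, without advancing time (a new reading comes with each control period).
- ctrl.get_image(name): name is "scene" or "top" or "wrist"; returns a dict with "color" (384x512x3 uint8, red, green, blue), "range_z" (384x512 float32, mm along the optical axis (not along the pixel's ray), 0 where there is no reading), "fx", "fy", "cx", "cy" (pixels), "camera_from_world" (4x4, takes a point from world to camera coordinates); the wrist camera has in their place "hand_eye" (4x4, takes a point from camera to tool coordinates, whose origin is the TCP and whose axes are the tool frame's). Camera axes: x right, y up, looking along -z (the intrinsics and any distortion apply to the point x, -y, -z); pixel columns grow to the right and rows downward; lengths in mm; the calibration is good to about 2 mm. A picture is of the moment at which its call begins: read the wrist's pose just before it.
- ctrl.hand_in(): hands the job in, once; it reports no verdict.
Trained networks look in the newest picture that a camera, given by its name, has taken for a name from the list of things; names that differ only in an ending like _2 or _b are one class to them, and where a whole thing is asked for, a point or a joint stands for the part that bears it (a point fixed in the world has none). Each returns a list of dicts, best first, with "score" (0 to 1); they miss things now and then, are a little off and sometimes report something else, mostly with a low value. They report only what shows in the picture. A call takes as long as a camera call.
- ctrl.boxes_of(camera, query): "extent" ([left, top, right, bottom] in pixels, round what is visible of it).
- ctrl.silhouettes(camera, query): "mask" (384x512 bool, what is visible of it) and "extent" ([left, top, right, bottom] in pixels, round what is visible of it).
The state is a dict: "t": time; "q": joint angles; "joint_vel": joint speeds; "joint_torque": joint torques, N m; "ee_pos": TCP position; "tool_rot": TCP orientation; "ft_force": force on the tool from outside, world axes, zero at the start; "moment": the same for the moment, N m; "finger_gap": finger opening in mm.
Only numpy, scipy, OpenCV 4.12 (cv2) and the standard library are available. Lean on these libraries where they do the work, as an engineer would, in place of code of your own. Each camera call takes 0.05 s, during which the arm holds its last target. There are 200 camera calls.

TASK

Put the red paprika jar away: pull the spice tray out of its cabinet by the knob, lay the jar gently on its side in the empty middle cradle with its cap towards the tray's front like its neighbours, then push the tray fully shut. The jar is glass, so don't drop or bang it; keep the two jars already in the tray in their cradles, and leave the green herb jar and the vinegar bottle standing where they are.

Things in the scene. Friction and masses are not known exactly. Their poses are not given: they have to be found in the camera images.
- spice_cabinet: Low oak spice cabinet fixed to the worktop, 185 mm deep (its x), 300 mm wide (its y), 96 mm high, open at the front. Origin: centre of its underside, on the worktop (z = 0). Its own -x axis points out of its front, the way the tray pulls out. With the tray fully out, the free lane's centre lies 66 mm in front of the cabinet's front, so a jar lying there clears its roof by 11 mm.
- tray (a joint): How far the spice tray is pulled out of the cabinet, m: 0 fully shut, 0.145 at its stop. It slides level along the cabinet's -x with about 2 N of friction, no spring, and stays where it is left. Its oak front is 276 mm wide, 12 mm thick, from 9 to 59 mm above the worktop, flush with the cabinet's front when shut; its side and back walls reach 42 mm.
- knob (a point): Grip point of the tray's brass knob: centre of its head, a cylinder 28 mm in diameter and 24 mm long lying along the tray's x, 34 mm in front of the tray's front face, 44 mm above the worktop, at the middle of the front's width. Moves with the tray; axes as the cabinet's.
- free_lane (a point): Centre of the empty middle cradle, on the axis of a jar lying in it: 50 mm above the worktop, 113 mm behind the knob's grip point, 79 mm behind the front face. Moves with the tray; axes as the cabinet's, a jar lies along x. Three cradles 84 mm apart, each on two scalloped cross rails (28 mm before and behind the centre, crests at 32 mm height); inner length 134 mm, so 12 mm of play either way.
- paprika_jar: The jar to put away: red spice jar, a glass cylinder 52 mm in diameter, 110 mm tall (top 22 mm: dark cap, same diameter, with a coloured dot on top; striped white label), 0.2 kg or so, standing on the worktop. Origin: centre of its underside; its z axis points to the cap. Properly laid, its underside centre is about 55 mm behind (+x) the free lane's centre.
- turmeric_cap (a point): Centre of the cap's end face of the yellow spice jar, a glass cylinder 52 mm in diameter, 110 mm tall (top 22 mm: dark cap, same diameter, with a coloured dot on top; striped white label), lying in the cradle on the +y side of the free lane (84 mm from it), loose, cap to the front. Its z axis points out of the cap, along the jar.
- cumin_cap (a point): Centre of the cap's end face of the brown spice jar, a glass cylinder 52 mm in diameter, 110 mm tall (top 22 mm: dark cap, same diameter, with a coloured dot on top; striped white label), lying in the cradle on the -y side of the free lane (84 mm from it), loose, cap to the front. Its z axis points out of the cap, along the jar.
- herb_jar: Green spice jar, a glass cylinder 52 mm in diameter, 110 mm tall (top 22 mm: dark cap, same diameter, with a coloured dot on top; striped white label), standing on the worktop; stays there. Origin: centre of its underside.
- vinegar_bottle: Pale yellow vinegar bottle with a white cap and paper label, 60 mm in diameter, 200 mm tall, standing on the worktop; stays there. Origin: centre of its underside.

How it is judged (in metres and radians):
On the way, in this order (a step that is already met when the one before it is completed fails the run):
1. the tray is pulled out, most of its travel (value of joint tray above 0.11 m), for 0.2 s.
2. the paprika jar lies in the free middle cradle, cap to the front, let go and at rest, with the tray still out (x of paprika_jar in the frame of free_lane between 0.035 and 0.075 m and y of paprika_jar in the frame of free_lane between -0.008 and 0.008 m and z of paprika_jar in the frame of free_lane between -0.006 and 0.006 m and angle between the z axis of paprika_jar and the x axis of free_lane, either way round below 0.12 rad and value of joint tray above 0.08 m and contact force between the fingers and paprika_jar below 0.1 N and linear speed of paprika_jar below 0.02 m/s), for 0.2 s.
At the end, for the whole second after the job is handed in: Paprika jar at rest in the middle cradle, cap to the front (within 8 mm sideways, 6 mm in height, 7 degrees); tray shut to within 5 mm; yellow and brown jars still lying in their cradles; green jar and vinegar bottle upright, within 30 mm of where they were (x of paprika_jar in the frame of free_lane between 0.035 and 0.075 m and y of paprika_jar in the frame of free_lane between -0.008 and 0.008 m and z of paprika_jar in the frame of free_lane between -0.006 and 0.006 m and angle between the z axis of paprika_jar and the x axis of free_lane, either way round below 0.12 rad and value of joint tray below 0.005 m and linear speed of paprika_jar below 0.02 m/s and y of turmeric_cap in the frame of free_lane between 0.074 and 0.094 m and z of turmeric_cap in the frame of free_lane between -0.008 and 0.008 m and y of cumin_cap in the frame of free_lane between -0.094 and -0.074 m and z of cumin_cap in the frame of free_lane between -0.008 and 0.008 m and distance of each of herb_jar, vinegar_bottle from where it was at the start of the episode below 0.03 m and angle between each of herb_jar, vinegar_bottle's own z axis and vertical below 0.2 rad); the robot touches nothing.
It fails at once if the paprika jar is let fall: moving faster than 0.5 m/s with no finger on it (linear speed of paprika_jar above 0.5 m/s and contact force between the fingers and paprika_jar below 0.1 N).
It fails at once if the paprika jar is banged on the tray or cabinet (over 60 N) (contact force between paprika_jar and spice_cabinet above 60 N).
It fails at once if a jar already in the tray is lifted or pushed out of its cradle ((z of turmeric_cap in the frame of free_lane above 0.02 m or y of turmeric_cap in the frame of free_lane above 0.104 m or y of turmeric_cap in the frame of free_lane below 0.064 m) or (z of cumin_cap in the frame of free_lane above 0.02 m or y of cumin_cap in the frame of free_lane above -0.064 m or y of cumin_cap in the frame of free_lane below -0.104 m)).
It fails at once if the herb jar or the vinegar bottle is pushed aside (over 30 mm) or knocked over ((distance of herb_jar from where it was at the start of the episode above 0.03 m or angle between herb_jar's own z axis and vertical above 0.4 rad) or (distance of vinegar_bottle from where it was at the start of the episode above 0.03 m or angle between vinegar_bottle's own z axis and vertical above 0.4 rad)).
It also fails if it takes over 72 s, if anything falls off the work surface, if the arm or the gripper's body presses on something with over 40 N, if the wrist force passes 120 N, or if a joint passes its speed limit or range.

## Working session

There is one attempt and no reset: what is moved stays moved. The work goes in short steps, Python scripts to look and compute and a shell command to move; the robot and the scene stay as the last step left them, time stands still between calls to the robot, and variables do not carry over. Pictures are saved under pics/ and viewed, about 8 in all and at most 12, crops included, and the job is handed in when it is done.

```bash
mkdir -p pics; cat > h.py <<'E'
import numpy as np, cv2
from scipy.spatial.transform import Rotation as R
from plant import ctrl
def rot(q): return R.from_quat([q[1],q[2],q[3],q[0]]).as_matrix()
def T_tool(s):
    T=np.eye(4);T[:3,:3]=rot(s['tool_rot']);T[:3,3]=s['ee_pos'];return T
def cam2world(name,im,s=None):
    if 'camera_from_world' in im: return np.linalg.inv(im['camera_from_world'])
    return T_tool(s)@im['hand_eye']
def cloud(im,C):
    v,u=np.mgrid[0:384,0:512]; z=im['range_z'].astype(float)
    P=np.stack([(u-im['cx'])/im['fx']*z,-(v-im['cy'])/im['fy']*z,-z,np.ones_like(z)],-1)
    W=(P@C.T)[...,:3]; W[z<=0]=np.nan; return W
def grab(name):
    s=ctrl.sense(); im=ctrl.get_image(name); return im,cloud(im,cam2world(name,im,s)),s
def save(im,f): cv2.imwrite('pics/'+f,im['color'][...,::-1])
E
python3 - <<'E'
from h import *
np.set_printoptions(precision=1,suppress=True)
s=ctrl.sense(); print(s['t'],s['ee_pos'],s['tool_rot'],s['finger_gap']);print(T_tool(s)[:3,:3])
ims=[]
for c in ['scene','top']:
    im,W,_=grab(c); ims.append(im['color']); np.save(c+'W.npy',W)
    print(c,{k:im[k] for k in im if k not in('color','range_z')})
    for n in ['spice_cabinet','knob','paprika_jar','herb_jar','vinegar_bottle']:
        for d in ctrl.silhouettes(c,n)[:2]:
            p=W[d['mask']]; p=p[~np.isnan(p[:,0])]
            print(c,n,round(d['score'],2),np.round(d['extent']), len(p), *(np.percentile(p,[3,50,97],axis=0) if len(p) else []))
cv2.imwrite('pics/a.png',cv2.resize(np.vstack(ims),(400*1,600))[...,::-1])
cv2.imwrite('pics/b.png',ims[0][...,::-1]);cv2.imwrite('pics/c.png',ims[1][...,::-1])
E
```

```text
0.0 [ 161.1 -603.6  230.7] [ 0.6  0.4  0.6 -0.4] 85.60236461270415
[[-0.   1.   0.3]
 [ 0.   0.3 -1. ]
 [-1.   0.  -0. ]]
scene {'fx': 408.3739854256645, 'fy': 408.3739854256645, 'cx': 253.79192944918103, 'cy': 185.9276641406676, 'camera_from_world': array([[    0.9,     0.4,     0. ,  -587.3],
       [   -0.3,     0.6,     0.7,   136.3],
       [    0.3,    -0.6,     0.7, -1232.4],
       [    0. ,     0. ,     0. ,     1. ]])}
scene spice_cabinet 0.88 [161. 213. 318. 384.] 16166 [ 666.4 -389.5   23.2] [ 762.4 -283.8   95.3] [ 844.6 -106.1   97.6]
scene knob 0.45 [186. 259. 198. 275.] 161 [ 615.  -254.1   42.2] [ 628.2 -245.4   53.7] [ 638.5 -230.4   59. ]
scene paprika_jar 0.95 [246.  90. 263. 128.] 593 [469.5 322.7   7.4] [500.  331.1  69.4] [517.6 366.2 111.8]
scene herb_jar 0.8 [227. 137. 250. 177.] 768 [531.8  83.8   6.8] [559.8  92.5  73.3] [576.2 122.7 111.5]
scene vinegar_bottle 0.73 [287. 103. 311. 171.] 1131 [665.  183.1  12. ] [690.8 193.  104. ] [713.2 214.9 199.2]
top {'fx': 389.42817097663544, 'fy': 389.42817097663544, 'cx': 249.41691380809584, 'cy': 193.42506895347347, 'camera_from_world': array([[    0. ,    -1. ,     0. ,    -5.4],
       [    1. ,     0. ,     0.2,  -629.9],
       [   -0.2,    -0. ,     1. , -1028. ],
       [    0. ,     0. ,     0. ,     1. ]])}
top spice_cabinet 0.9 [287. 119. 401. 206.] 7761 [ 660.3 -379.7   31.5] [ 739.4 -235.9   94.8] [838.8 -92.5  98.6]
top knob 0.8 [288. 184. 391. 204.] 748 [ 618.6 -367.8   12.9] [ 660.9 -238.9   52.5] [ 668.5 -111.9   60.9]
top paprika_jar 0.88 [111. 228. 140. 251.] 524 [470.1 323.1  -0.1] [491.9 338.1 106.8] [516.9 371.7 112.2]
top herb_jar 0.85 [207. 208. 226. 233.] 379 [527.6  84.5  19.8] [547.8 106.2 108.5] [574.7 129.7 112.4]
top vinegar_bottle 0.93 [168. 154. 192. 191.] 656 [657.4 183.6   7. ] [675.2 203.9 129.2] [702.5 236.2 200.3]
```

View pics/b.png

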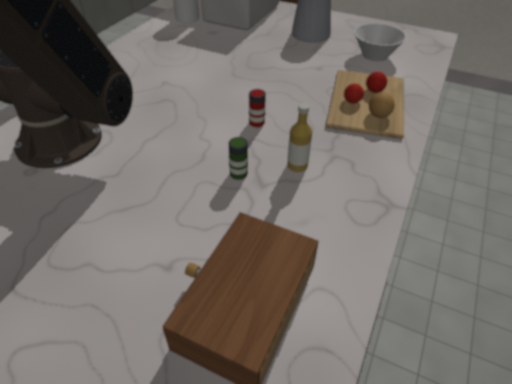

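View pics/c.png

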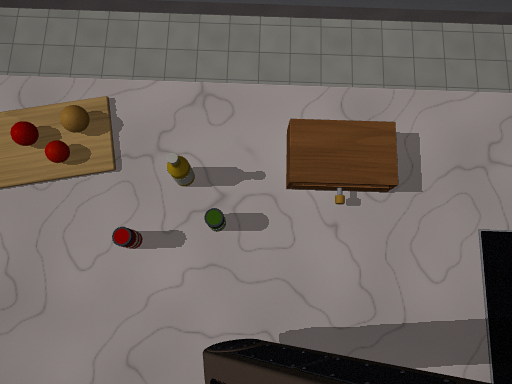

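The scene view shows the cabinet at (245,300), its knob at (192,270), the red jar at (257,108), the green jar at (238,158) and the vinegar bottle at (300,140). The top view agrees: red (125,238), green (215,219), knob (340,199). Next I'll fit the cabinet's yaw and the jar axes.

```bash
python3 - <<'E'
from h import *
np.set_printoptions(precision=3,suppress=True)
for c in ['scene','top']:
    W=np.load(c+'W.npy'); ctrl.get_image(c)
    d=ctrl.silhouettes(c,'spice_cabinet')[0]
    p=W[d['mask']]; p=p[(p[:,2]>90)&(p[:,2]<102)]
    r=cv2.minAreaRect(p[:,:2].astype(np.float32)); print(c,'roof',r,np.median(p[:,2]))
    for n,zt in [('paprika_jar',110),('herb_jar',110),('vinegar_bottle',200)]:
        p=W[ctrl.silhouettes(c,n)[0]['mask']]; p=p[p[:,2]>zt-6]
        r2=cv2.minEnclosingCircle(p[:,:2].astype(np.float32)); print(n,r2,p[:,:2].mean(0),len(p))
# knob
W=np.load('topW.npy'); m=(W[...,0]>600)&(W[...,0]<655)&(abs(W[...,1]+240)<40)&(W[...,2]>30)
p=W[m]; print('knob top',len(p),p.min(0),p.max(0),np.median(p,0))
W=np.load('sceneW.npy'); m=(W[...,0]>600)&(W[...,0]<655)&(abs(W[...,1]+240)<40)&(W[...,2]>30)
p=W[m]; print('knob sc',len(p),p.min(0),p.max(0),np.median(p,0))
s=ctrl.sense(); print(T_tool(s))
E
```

```text
scene roof ((752.5844116210938, -239.68768310546875), (184.78012084960938, 301.3948059082031), 0.25089362263679504) 95.58349378385049
paprika_jar ((492.9034423828125, 348.7426452636719), 27.499252319335938) [494.307 345.608] 148
herb_jar ((550.3194580078125, 112.11190032958984), 28.797040939331055) [552.489 106.781] 223
vinegar_bottle ((686.6400756835938, 211.47061157226562), 14.302526473999023) [686.276 209.704] 64
top roof ((754.26318359375, -240.45909118652344), (186.4388427734375, 300.807373046875), 0.2915196120738983) 95.16385532721142
paprika_jar ((494.42919921875, 348.1087951660156), 25.66816520690918) [494.418 347.652] 299
herb_jar ((553.1309204101562, 109.37628173828125), 25.642305374145508) [552.138 109.266] 282
vinegar_bottle ((686.2850341796875, 211.8833770751953), 13.900781631469727) [685.869 212.605] 96
knob top 116 [ 614.246 -252.887   30.1  ] [ 654.65  -226.45    61.327] [ 627.868 -238.733   51.996]
knob sc 173 [ 612.453 -254.299   36.765] [ 640.652 -229.108   60.662] [ 627.83  -245.548   53.681]
[[   0.       0.966    0.258  161.164]
 [  -0.       0.258   -0.966 -603.881]
 [  -1.      -0.       0.     231.35 ]
 [   0.       0.       0.       1.   ]]
```

```bash
python3 -m jog '0 0 0 7 0 0 1;0 0 0 7 0 0 1;0 2.9 -2.27 0.7 0 0 1;0 2.9 -2.27 0 0 0 1;0 2.9 -2.27 0 0 0 1;0 2.9 -2.27 0 0 0 1;0 2.9 -2.27 0 0 0 1;0 2.9 -2.27 0 0 0 1;0 2.9 -2.27 0 0 0 1;0 2.9 -2.27 0 0 0 1'
python3 -c "
from plant import ctrl;s=ctrl.sense();print(list(s['q']),list(s['ee_pos']),list(s['tool_rot']))" | tee -a fk.txt
python3 -m jog '0 2.9 -2.27 0 0 0 1;0 2.9 -2.27 0 0 0 1;0 2.9 -2.27 0 0 0 1;0 2.9 -2.27 0 0 0 1;0 2.9 -2.27 0 0 0 1;0 2.9 -2.27 0 0 0 1;0 2.9 -2.27 0 0 0 1;0 2.9 -2.27 0 0 0 1;3 0 0 0 0 0 1;3 0 0 0 0 0 1'
python3 -c "
from plant import ctrl;s=ctrl.sense();print(list(s['q']),list(s['ee_pos']),list(s['tool_rot']))" | tee -a fk.txt
```

```text
t: 1.93
ee_pos: [393.3, -419.7, 231.5]
tool_rot: [0.501, 0.499, 0.501, -0.499]
ft_force: [0.2, 0.1, 1.0]
finger_gap: 84.9
[np.float64(-0.9325595916246738), np.float64(0.4197431639659536), np.float64(1.6838071316818426), np.float64(-4.2207451467636466e-05), np.float64(1.0376154482967572), np.float64(0.6341251128525074)] [np.float64(393.3455064824144), np.float64(-419.65769115987706), np.float64(231.48520190126843)] [np.float64(0.5011795343771717), np.float64(0.49893050603736677), np.float64(0.5008848396589308), np.float64(-0.4990008034729259)]
t: 2.77
ee_pos: [625.4, -236.8, 171.7]
tool_rot: [0.503, 0.499, 0.501, -0.498]
ft_force: [0.2, -1.2, -0.3]
finger_gap: 85.6
[np.float64(-0.4606463707097584), np.float64(0.6098273983196877), np.float64(1.5088166862936323), np.float64(-4.34712753650158e-05), np.float64(1.019144234769476), np.float64(1.102800570035978)] [np.float64(625.374424069539), np.float64(-236.7867726733636), np.float64(171.66727589052732)] [np.float64(0.5031191493948569), np.float64(0.4985647241572396), np.float64(0.5005582821891011), np.float64(-0.49774063875688024)]
```

```bash
python3 -m jog '3 -0.15 0.35 0 0 0 1;3 0 0 0 0 0 1;3 0 0 0 0 0 1;3 0 0 0 0 0 1;1.5 0 0 0 0 0 1;0.85 0 0 0 0 0 1;0 0 0 0 0 0 1;0 0 0 0 0 0 1;0 0 0 0 0 0 0.5;0 0 0 0 0 0 0.5'
python3 -c "
from plant import ctrl;s=ctrl.sense();print(list(s['q']),list(s['ee_pos']),list(s['tool_rot']))" | tee -a fk.txt
python3 -m jog '0 0 0 0 0 0 0;0 0 0 0 0 0 0;0 0 0 0 0 0 0;0 0 0 0 0 0 0;0 0 0 0 0 0 0;0 0 0 0 0 0 0;0 0 0 0 0 0 0;0 0 0 0 0 0 0;0 0 0 0 0 0 0;0 0 0 0 0 0 0'
```

```text
t: 3.6
ee_pos: [622.5, -242.2, 29.3]
tool_rot: [0.502, 0.499, 0.5, -0.499]
ft_force: [-0.3, -0.1, 0.3]
finger_gap: 63.7
[np.float64(-0.46983108638013216), np.float64(0.7818573007400127), np.float64(1.6035914853122752), np.float64(-0.000134105740740269), np.float64(0.7537936068806138), np.float64(1.0968030706001453)] [np.float64(622.5004053343175), np.float64(-242.19462078940856), np.float64(29.328511342131492)] [np.float64(0.5018639434397787), np.float64(0.49915889789289764), np.float64(0.5002630127554568), np.float64(-0.49870822631901324)]
t: 4.43
ee_pos: [622.1, -240.5, 28.8]
tool_rot: [0.501, 0.499, 0.501, -0.499]
ft_force: [-0.9, 9.2, 9.7]
finger_gap: 26.5
```

```bash
python3 -m jog '0 -0.7 0 0 0 0 0;0 -1.4 0 0 0 0 0;0 -1.5 0 0 0 0 0;0 -1.6 0 0 0 0 0;0 -1.7 0 0 0 0 0;0 -1.7 0 0 0 0 0;0 -1.7 0 0 0 0 0;0 -1.6 0 0 0 0 0;0 -1.5 0 0 0 0 0;0 -0.9 0 0 0 0 0'
python3 -m jog '0 0 0 0 0 0 0;0 0 0 0 0 0 0;0 0 0 0 0 0 0.45;0 0 0 0 0 0 0.6;0 0 0 0 0 0 0.6;0 0 0 0 0 0 0.6;0 0 0 0 0 0 0.6;-1 0 0 0 0 0 0.6;-2 0 0 0 0 0 0.6;-3 0 0 0 0 0 0.6'
python3 -c "
from plant import ctrl;s=ctrl.sense();print(list(s['q']),list(s['ee_pos']),list(s['tool_rot']))" | tee -a fk.txt
sed -i 's/np.float64(\([^)]*\))/\1/g' fk.txt
python3 - <<'E'
from h import *
from scipy.optimize import least_squares
np.set_printoptions(precision=3,suppress=True)
D=[eval('['+l.replace('] [','],[')+']') for l in open('fk.txt')]
D.append([[-1.416,.491,1.559,0,1.092,-.106],[161.181,-603.876,231.327],None])
# planar: angles from vertical; r=a1+L2 sin q2+ e cos.. ; 
def rz(p,q):
    a1,d1,L2,e,L3,Lw=p; s=q[1]+q[2]
    return np.array([a1+L2*np.sin(q[1])+L3*np.sin(s)+e*np.cos(s)+Lw*np.sin(s+q[4]),
                     d1+L2*np.cos(q[1])+L3*np.cos(s)-e*np.sin(s)+Lw*np.cos(s+q[4])])
f=lambda p:np.concatenate([rz(p,q)-[np.hypot(*x[:2]),x[2]] for q,x,_ in D]+[[ (p[3])*1e-2,(p[0])*1e-2, (p[5]-300)*1e-2]])
r=least_squares(f,[50,400,450,0,450,300]); print(r.x,r.fun)
for q,x,_ in D: print(np.degrees(np.arctan2(x[1],x[0]))-np.degrees(q[0]))
im,W,_=grab('scene'); 
d=ctrl.silhouettes('scene','knob')
im2,W2,_=grab('top')
cv2.imwrite('pics/d.png',np.hstack([im['color'][150:384,100:400],im2['color'][80:314,200:500]])[...,::-1])
m=(W2[...,0]>470)&(W2[...,0]<560)&(W2[...,1]>-380)&(W2[...,1]<-260)&(W2[...,2]>50)&(W2[...,2]<66)
print('front edge',np.percentile(W2[m],[2,50,98],axis=0))
E
```

```text
t: 5.27
ee_pos: [478.3, -241.3, 28.8]
tool_rot: [0.501, 0.5, 0.501, -0.499]
ft_force: [63.1, 24.4, -6.9]
finger_gap: 25.9
t: 6.1
ee_pos: [478.0, -242.0, 87.4]
tool_rot: [0.5, 0.499, 0.502, -0.499]
ft_force: [-0.6, 0.5, 0.5]
finger_gap: 51.0
[np.float64(-0.5919703307835481), np.float64(0.5633858934593443), np.float64(1.9143008984622274), np.float64(-0.00019004173781573516), np.float64(0.6676352121461203), np.float64(0.9748736150236054)] [np.float64(478.0175544852933), np.float64(-242.0488037899717), np.float64(87.35462986637947)] [np.float64(0.49973699919898945), np.float64(0.49868098449210646), np.float64(0.5023100713747195), np.float64(-0.4992642582171256)]
[  4.41  224.964 583.984  41.349 410.53  282.747] [-0.028 -0.107  0.158  0.149  0.185  0.263 -0.171 -0.214 -0.145 -0.092
  0.413  0.044 -0.173]
6.578044649573933
5.654823256247518
5.659948518333685
7.0615874419554245
6.075297007199893Traceback (most recent call last):
  File "<stdin>", line 19, in <module>
    return _quantile_unchecked(
        a, q, axis, out, overwrite_input, method, keepdims, weights)
    return _ureduce(a,
                    func=_quantile_ureduce_func,
    ...<5 lines>...
                    overwrite_input=overwrite_input,
                    method=method)
    r = func(a, **kwargs)
    result = _quantile(arr,
                       quantiles=q,
    ...<2 lines>...
                       out=out,
                       weights=wgt)
    slices_having_nans = np.isnan(arr[-1, ...])
                                  ~~~^^^^^^^^^
IndexError: index -1 is out of bounds for axis 0 with size 0
```

View pics/d.png

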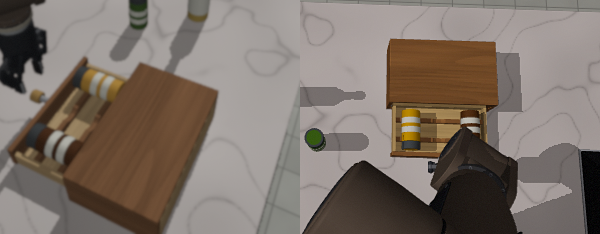

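The tray is out at its stop, with the yellow and brown jars lying in their cradles. Now I'll move towards the jar while tilting, so I can identify the kinematics.

```bash
python3 -m jog '-4 0 0 0 0 0 1;-4 0 0 0 0 0 1;-4 0 0 0 0 0 1;-3 0 -2.5 0 0 0 1;-3 0 -2.5 0 0 0 1;-2 0 -3 0 0 0 1;0 0 -3.5 0 5 0 1;0 0 -3.5 0 5 0 1;0 0 -3.5 0 5 0 1;0 0 -3.5 0 5 0 1'
cat > rec.sh <<'E'
python3 -c "
from plant import ctrl;s=ctrl.sense();print([float(x) for x in s['q']],[float(x) for x in s['ee_pos']],[float(x) for x in s['tool_rot']])" | tee -a fk.txt
E
bash rec.sh
python3 -m jog '0 0 -3 0 5 0 1;0 0 -3 0 5 0 1;0 0 -3 0 5 0 1;0 0 0 0 5 0 1;0 0 0 0 0 5 1;0 0 0 0 0 5 1;0 0 0 0 0 5 1;0 0 0 0 0 5 1;0 0 0 0 0 0 1;0 0 0 0 0 0 1'; bash rec.sh
```

```text
t: 7.08
ee_pos: [477.5, -22.4, 305.9]
tool_rot: [0.405, 0.579, 0.582, -0.404]
ft_force: [0.5, 0.6, -0.3]
finger_gap: 85.4
[-0.36241495507549515, 0.23694932533332758, 1.7959214583268344, 0.34605113242892965, 1.2597351858766022, 1.0719715999557256] [477.5163179792489, -22.447468119053223, 305.89403759962954] [0.40485303722021126, 0.5785874313428568, 0.5817347606137147, -0.403627638844702]
t: 7.92
ee_pos: [477.1, 57.1, 343.9]
tool_rot: [0.346, 0.741, 0.522, -0.242]
ft_force: [0.3, -0.2, 0.2]
finger_gap: 85.4
[-0.40875167881149677, 0.11890867517611664, 2.0020879671134506, 0.873549225346925, 1.1200830138742917, 0.8444639488198586] [477.05275264956737, 57.094553493364465, 343.86414343280734] [0.3463669101485248, 0.740862478312556, 0.5220227733239844, -0.2421672478141448]
```

```bash
cat > kin.py <<'E'
from h import *
from scipy.optimize import least_squares
def E(a,t): return R.from_euler(a,t).as_matrix()
def fk(p,q,s4=1,s6=1):
    a1,b,d1,L2,e,L3,bw,Lw,tx,ty=p
    M=E('z',q[0]);x=M@[a1,b,d1]
    M=M@E('y',q[1]);x=x+M@[0,0,L2]
    M=M@E('y',q[2]);x=x+M@[e,0,L3]
    M=M@E('z',s4*q[3])@E('y',q[4]);x=x+M@[0,bw,0]
    M=M@E('z',s6*q[5]);x=x+M@[tx,ty,Lw]
    # tool: x=M z ; tool z = M x (q6=0, down: radial?), y=z x x
    B=np.array([[0,0,1],[0,1,0],[1,0,0]]).T.astype(float)  # columns tool x,y,z in M
    B=np.column_stack([[0,0,1],[0,-1,0],[1,0,0]]) .astype(float)
    if np.linalg.det(B)<0: B[:,1]*=-1
    return x,M@B
def load():
    D=[eval('['+l.replace('] [','],[')+']') for l in open('fk.txt')]
    D.append([[-1.416,.491,1.559,0,1.092,-.106],[161.181,-603.876,231.327],[0.6083,.3605,.6083,-.3605]])
    return D
def fit(s4,s6,D):
    f=lambda p:np.concatenate([fk(p,q,s4,s6)[0]-x for q,x,_ in D]+[(np.array(p)-[0,50,230,580,40,410,10,290,0,0])*3e-3])
    return least_squares(f,[0,50,230,580,40,410,10,290,0,0])
E
python3 - <<'E'
from kin import *
np.set_printoptions(precision=2,suppress=True,linewidth=150)
D=load()
for s4 in(1,-1):
  for s6 in (1,-1):
    r=fit(s4,s6,D)
    ang=[]
    for q,x,o in D:
        Rm=fk(r.x,q,s4,s6)[1]; T=rot(o); 
        ang.append(R.from_matrix(Rm.T@T).as_rotvec(degrees=True))
    print(s4,s6,r.x,abs(r.fun[:-10]).max()); print(np.array(ang))
E
```

```text
1 1 [ -0.25  65.93 196.75 586.84  43.07 411.09   0.14 255.24  -0.22   0.02] 0.0824080822200699
[[180.    -0.    -0.  ]
 [180.    -0.     0.  ]
 [180.    -0.     0.  ]
 [180.     0.     0.  ]
 [180.    -0.     0.  ]
 [180.    -0.     0.  ]
 [166.25   0.01  -0.03]]
1 -1 [  0.13  65.98 196.58 586.78  43.04 411.07  -0.04 255.05   0.15   0.16] 0.06619485423559013
[[-107.33    0.      0.  ]
 [ -53.63    0.     -0.  ]
 [ -54.32    0.      0.  ]
 [ -68.29    0.     -0.  ]
 [ -57.16    0.      0.  ]
 [ -83.23    0.      0.  ]
 [ 154.1     0.     -0.03]]
-1 1 [   1.36  224.7  -352.26  665.02   26.57  347.43 -129.16 -174.6   -14.17  -26.95] 24.328921000360598
[[ 180.      0.01   -0.  ]
 [ 180.      0.     -0.01]
 [ 179.99    0.01   -0.01]
 [ 179.98    0.01   -0.02]
 [-158.98   26.11  -47.92]
 [ -96.04   68.55  -77.16]
 [ 166.25    0.01   -0.03]]
-1 -1 [ -13.24  228.79 -333.21  667.68   32.49  351.89 -185.43 -160.71  -24.39   16.39] 24.71020457733859
[[-107.34   -0.      0.  ]
 [ -53.63   -0.     -0.  ]
 [ -54.33   -0.01    0.  ]
 [ -68.3    -0.01   -0.  ]
 [ -42.92   38.62    0.  ]
 [ -22.55   88.01    0.  ]
 [ 154.1     0.     -0.03]]
```

```bash
cat >> kin.py <<'E'
P=[0,66,196.65,586.8,43.05,411.08,0,255.1,0,0]
FIX=np.diag([1,-1,-1.])
def FK(q):
    x,M=fk(P,q); return x,M@FIX
LO=np.array([-3.1,-.84,.05,-1.13,.06,-2.69]);HI=np.array([3.1,2.19,2.79,4.28,2.93,2.69])
def IK(x,M,q0):
    def f(q):
        xx,MM=FK(q); return np.concatenate([(xx-x)/100,R.from_matrix(MM.T@M).as_rotvec()])
    r=least_squares(f,np.clip(q0,LO+.02,HI-.02),bounds=(LO+.01,HI-.01)); return r.x,np.abs(r.fun).max()
def pick_pose(az,al,flip,jar=(494.4,348.1),zg=62,back=3):
    a=np.radians(az);t=np.radians(al)
    tx=np.array([np.cos(a)*np.cos(t),np.sin(a)*np.cos(t),-np.sin(t)])
    tz=flip*np.array([-np.sin(a),np.cos(a),0]); M=np.column_stack([tx,np.cross(tz,tx),tz])
    return np.array([*jar,zg])+tx*(19-back),M
def place_rot(Mp,al):
    c=Mp.T@[0,0,1.]; t=np.radians(al); tx=np.array([np.sin(t),0,-np.cos(t)])
    for s in(1,-1):
        tz=np.array([0,s,0.]); M=np.column_stack([tx,np.cross(tz,tx),tz])
        if (M@c)[0]<-.99: return M
E
python3 - <<'E'
from kin import *
np.set_printoptions(precision=2,suppress=True,linewidth=150)
qc=ctrl.sense()['q']; rng=np.random.default_rng(0)
for q,x,_ in load()[:6]: print(abs(FK(q)[0]-x).max(),end=' ')
print()
for al in(20,30):
 for az in(35,50,65,80,100,125):
  for fl in(1,-1):
    x,M=pick_pose(az,al,fl)
    best=None
    for k in range(8):
        q,e=IK(x,M,qc if k==0 else rng.uniform(LO,HI))
        if e<1e-3:
            Mp=place_rot(M,al); g=np.array([588.,-240,50]);xp=g+Mp[:,0]*16
            qp,ep=IK(xp,Mp,q)
            if ep>1e-3: qp,ep=IK(xp,Mp,[-.5,.6,1.7,0,.6,-q[5]])
            if ep<1e-3:
                c=abs(qp-q).max()
                if best is None or c<best[0]: best=(c,q,qp)
    if best: print(al,az,fl,round(best[0],2),best[1],best[2])
E
```

```text
0.13647925839529762 0.12861503745284608 0.12644328624514856 0.12970240071376793 0.12352065286830793 0.09254179335903245 
20 35 1 2.35 [0.44 0.93 2.34 2.98 1.35 1.55] [-0.56  0.7   1.89  0.63  0.31  0.43]
20 50 1 1.95 [0.3  0.93 2.31 2.58 1.31 1.52] [-0.56  0.7   1.89  0.63  0.31  0.43]
20 65 1 1.57 [0.19 0.91 2.23 2.2  1.23 1.57] [-0.56  0.7   1.89  0.63  0.31  0.43]
20 80 1 1.26 [0.13 0.91 2.12 1.83 1.19 1.69] [-0.56  0.7   1.89  0.63  0.31  0.43]
20 100 1 1.45 [0.11 0.92 1.93 1.41 1.25 1.87] [-0.56  0.7   1.89  0.63  0.31  0.43]
20 125 1 1.58 [0.15 0.97 1.68 1.01 1.46 2.01] [-0.56  0.7   1.89  0.63  0.31  0.43]
30 35 1 2.06 [0.45 0.83 2.31 2.98 1.04 1.57] [-0.6   0.7   1.98  1.52  0.29 -0.49]
30 35 -1 4.23 [ 0.45  0.83  2.31  2.98  1.04 -1.57] [-0.6   0.7   1.98  1.52  0.29  2.66]
30 50 1 2.08 [0.32 0.83 2.28 2.58 1.02 1.59] [-0.6   0.7   1.98  1.52  0.29 -0.49]
30 50 -1 4.21 [ 0.32  0.83  2.28  2.58  1.02 -1.55] [-0.6   0.7   1.98  1.52  0.29  2.66]
30 65 1 2.16 [0.22 0.82 2.21 2.18 0.98 1.67] [-0.6   0.7   1.98  1.52  0.29 -0.49]
30 65 -1 4.12 [ 0.22  0.82  2.21  2.18  0.98 -1.47] [-0.6   0.7   1.98  1.52  0.29  2.66]
30 80 1 2.29 [0.17 0.83 2.1  1.79 0.99 1.81] [-0.6   0.7   1.98  1.52  0.29 -0.49]
30 80 -1 3.99 [ 0.17  0.83  2.1   1.79  0.99 -1.34] [-0.6   0.7   1.98  1.52  0.29  2.66]
30 100 1 2.46 [0.15 0.85 1.93 1.35 1.09 1.97] [-0.6   0.7   1.98  1.52  0.29 -0.49]
30 100 -1 3.82 [ 0.15  0.85  1.93  1.35  1.09 -1.17] [-0.6   0.7   1.98  1.52  0.29  2.66]
30 125 1 2.55 [0.18 0.91 1.7  0.95 1.32 2.07] [-0.6   0.7   1.98  1.52  0.29 -0.49]
```

```bash
cat >> kin.py <<'E'
def plan(x,M,n=12,s=None):
    """from the present pose: turn total (deg, tool axes), then shift (cm, target's axes); IK check along"""
    s=s or ctrl.sense(); M0=rot(s['tool_rot']); x0=np.array(s['ee_pos'])
    rv=R.from_matrix(M0.T@M).as_rotvec(); print('turn',np.degrees(rv).round(2),'shift',(M.T@(np.array(x)-x0)/10).round(2))
    q=np.array(s['q']); w=0
    for k in range(1,n+1):
        q2,e=IK(x0,M0@R.from_rotvec(rv*k/n).as_matrix(),q); w=max(w,abs(q2-q).max(),e*99*(e>1e-3)); q=q2
    print('after turn',q.round(2),'worst step',round(w,2)); w=0
    for k in range(1,n+1):
        q2,e=IK(x0+(np.array(x)-x0)*k/n,M,q); w=max(w,abs(q2-q).max(),e*99*(e>1e-3)); q=q2
    print('after shift',q.round(2),'worst step',round(w,2))
E
python3 - <<'E'
from kin import *
np.set_printoptions(precision=2,suppress=True)
x,M=pick_pose(70,20,1); print(x,x-M[:,0]*130); plan(x-M[:,0]*130,M)
E
```

```text
[499.54 362.23  56.53] [457.76 247.44 100.99]
turn [104.66  20.   -24.27] shift [24.49 16.93  8.32]
after turn [-0.56  0.3   2.08  1.18  1.46  2.32] worst step 0.14
after shift [-0.12  0.82  2.36  1.82  1.23  1.53] worst step 0.07
```

```bash
python3 -m jog '0 0 0 6.5 1.25 -1.5 1;0 0 0 6.5 1.25 -1.5 1;0 0 0 6.5 1.25 -1.5 1;0 0 0 6.5 1.25 -1.5 1;0 0 0 6.5 1.25 -1.5 1;0 0 0 6.5 1.25 -1.5 1;0 0 0 6.5 1.25 -1.5 1;0 0 0 6.5 1.25 -1.5 1;0 0 0 6.5 1.25 -1.5 1;0 0 0 6.5 1.25 -1.5 1' && python3 -m jog '0 0 0 6.5 1.25 -1.5 1;0 0 0 6.5 1.25 -1.5 1;0 0 0 6.5 1.25 -1.5 1;0 0 0 6.5 1.25 -1.5 1;0 0 0 6.5 1.25 -1.5 1;0 0 0 6.5 1.25 -1.5 1;0 0 0 0 0 0 1;2.5 1.7 0.8 0 0 0 1;2.5 1.7 0.8 0 0 0 1;0 0 0 0 0 0 1'
python3 - <<'E'
from kin import *
np.set_printoptions(precision=2,suppress=True)
x,M=pick_pose(70,20,1); plan(x-M[:,0]*130,M)
E
```

```text
t: 8.75
ee_pos: [478.2, 56.7, 343.7]
tool_rot: [-0.195, 0.759, 0.43, -0.448]
ft_force: [0.3, 0.2, 1.1]
finger_gap: 85.4
t: 9.58
ee_pos: [474.1, 97.4, 291.7]
tool_rot: [-0.495, 0.643, 0.302, -0.5]
ft_force: [0.2, -0.9, -1.2]
finger_gap: 85.2
turn [ 0.75  0.24 -0.14] shift [19.24 13.29  6.67]
after turn [-0.48  0.37  2.18  1.27  1.35  2.18] worst step 0.0
after shift [-0.12  0.82  2.36  1.82  1.23  1.53] worst step 0.06
```

```bash
python3 -m jog '0 0 0 0.7 0.2 -0.1 1;2.4 1.66 0.83 0 0 0 1;2.4 1.66 0.83 0 0 0 1;2.4 1.66 0.83 0 0 0 1;2.4 1.66 0.83 0 0 0 1;2.4 1.66 0.83 0 0 0 1;2.4 1.66 0.83 0 0 0 1;2.4 1.66 0.83 0 0 0 1;2.4 1.66 0.83 0 0 0 1;0 0 0 0 0 0 1'
python3 - <<'E'
from kin import *
np.set_printoptions(precision=2,suppress=True)
x,M=pick_pose(70,20,1); plan(x,M)
im,W,s=grab('wrist'); save(im,'w1.png')
d=ctrl.silhouettes('wrist','paprika_jar')
for k in d[:2]:
    p=W[k['mask']]; p=p[~np.isnan(p[:,0])]; print(k['score'],np.percentile(p,[3,50,97],axis=0))
    c=p[(p[:,2]>20)&(p[:,2]<85)][:,:2]
    r=least_squares(lambda v:np.hypot(*(c-v).T)-26,[494,348],loss='soft_l1'); print('axis',r.x,np.abs(r.fun).mean())
E
```

```text
t: 10.42
ee_pos: [460.4, 246.7, 101.1]
tool_rot: [-0.5, 0.641, 0.299, -0.499]
ft_force: [0.7, 0.2, 0.5]
finger_gap: 85.2
turn [ 0.05 -0.1   0.04] shift [12.99  0.02  0.27]
after turn [-0.12  0.82  2.35  1.81  1.23  1.54] worst step 0.0
after shift [0.17 0.91 2.2  2.08 1.21 1.6 ] worst step 0.03
0.83 [[467.92 323.26   4.63]
 [484.84 327.33  56.55]
 [512.03 347.09 106.36]]
axis [493.52 349.68] 0.4889546080157813
```

View pics/w1.png

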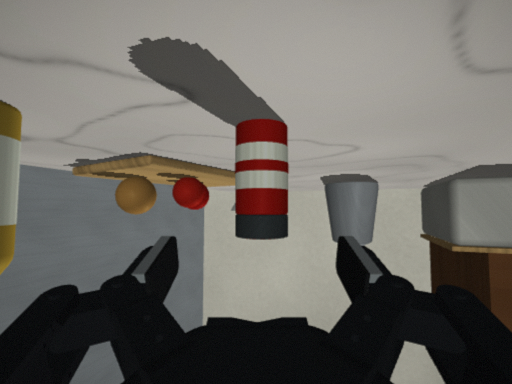

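```bash
python3 - <<'E'
from kin import *
np.set_printoptions(precision=1,suppress=True)
s=ctrl.sense(); im=ctrl.get_image('wrist'); print(im['hand_eye'])
x,M=pick_pose(70,20,1,(494,349)); h=im['hand_eye'][:3,3]; print('cam at pick',x+M@h)
Mp=place_rot(M,20); xp=np.array([588,-240,50])+Mp[:,0]*16; print('cam at place',xp+Mp@h); 
x2,M2=pick_pose(70,20,-1); print('flip',x2+M2@h)
plan(x,M)
E
```

```text
[[  -0.     0.3   -1.  -142.2]
 [  -0.     1.     0.3   71.9]
 [   1.     0.    -0.     0.1]
 [   0.     0.     0.     1. ]]
cam at pick [445.  214.5  37.6]
cam at place [ 612.4 -240.1  193.2]
flip [462.3 259.7 172.8]
turn [ 0.2 -0.3  0.1] shift [13.3  0.3  0.5]
after turn [-0.1  0.8  2.4  1.8  1.2  1.6] worst step 0.0
after shift [0.2 0.9 2.2 2.1 1.2 1.6] worst step 0.03
```

```bash
python3 -m jog '0 -0.26 0.5 0.2 -0.3 0.1 1;2 0 0 0 0 0 1;2 0 0 0 0 0 1;2 0 0 0 0 0 1;2 0 0 0 0 0 1;2 0 0 0 0 0 1;1.8 0 0 0 0 0 1;1.3 0 0 0 0 0 1;0 0 0 0 0 0 1;0 0 0 0 0 0 1'
python3 - <<'E'
from kin import *
np.set_printoptions(precision=2,suppress=True)
x,M=pick_pose(70,20,1,(494,349.2),68); plan(x,M,4)
E
```

```text
t: 11.4
ee_pos: [497.8, 362.9, 62.4]
tool_rot: [-0.5, 0.641, 0.298, -0.5]
ft_force: [-0.6, 0.2, 0.6]
finger_gap: 85.3
turn [-0.06  0.02 -0.04] shift [ 0.08 -0.04 -0.12]
after turn [0.17 0.9  2.2  2.07 1.2  1.61] worst step 0.0
after shift [0.17 0.9  2.2  2.07 1.2  1.61] worst step 0.0
```

Good to within about 1 mm, so I'll close and lift a little.

```bash
python3 -m jog '0 0 -0.1 0 0 0 0.7;0 0 0 0 0 0 0.6;0 0 0 0 0 0 0.5;0 0 0 0 0 0 0.3;0 0 0 0 0 0 0.3;0 0 0 0 0 0 0;0 0 0 0 0 0 0;0 0 0 0 0 0 0;0 0 0 0 0 0 0;0 0 0 0 0 0 0' && python3 -m jog '-0.2 -0.5 0 0 0 0 0;-0.34 -0.94 0 0 0 0 0;-0.34 -0.94 0 0 0 0 0;-0.7 -1.9 0 0 0 0 0;-0.7 -1.9 0 0 0 0 0;-0.7 -1.9 0 0 0 0 0;-0.7 -1.9 0 0 0 0 0;-0.7 -1.9 0 0 0 0 0;-0.34 -0.94 0 0 0 0 0;0 0 0 0 0 0 0'
python3 - <<'E'
from kin import *
np.set_printoptions(precision=2,suppress=True)
im,W,s=grab('wrist'); save(im,'w2.png')
x,M=pick_pose(70,20,1); Mp=place_rot(M,20); print(Mp)
g=np.array([582.,-240.,50]); print(s['ee_pos'])
for z in(150,200,250): 
    x=np.array([582.,-240,z])+Mp[:,0]*16; print(x); plan(x,Mp,16)
E
```

```text
t: 12.23
ee_pos: [499.0, 362.4, 61.9]
tool_rot: [-0.501, 0.641, 0.298, -0.5]
ft_force: [-0.8, -4.3, 7.3]
finger_gap: 50.3
t: 13.07
ee_pos: [498.8, 362.4, 201.1]
tool_rot: [-0.5, 0.641, 0.299, -0.499]
ft_force: [0.4, 0.2, -1.3]
finger_gap: 50.4
[[ 0.34  0.94  0.  ]
 [ 0.    0.   -1.  ]
 [-0.94  0.34  0.  ]]
[498.8  362.43 201.14]
[ 587.47 -240.    134.96]
turn [-107.35  -50.04   58.58] shift [ 9.12  6.13 60.24]
after turn [ 0.6   0.44  1.8  -0.33  0.64  2.41] worst step 0.16
after shift [-0.57  0.53  1.85  0.4   0.5   0.68] worst step 0.15
[ 587.47 -240.    184.96]
turn [-107.35  -50.04   58.58] shift [ 4.42  7.84 60.24]
after turn [ 0.6   0.44  1.8  -0.33  0.64  2.41] worst step 0.16
after shift [-0.57  0.46  1.8   0.33  0.6   0.76] worst step 0.14
[ 587.47 -240.    234.96]
turn [-107.35  -50.04   58.58] shift [-0.28  9.55 60.24]
after turn [ 0.6   0.44  1.8  -0.33  0.64  2.41] worst step 0.16
after shift [-0.57  0.4   1.75  0.28  0.71  0.81] worst step 0.13
```

View pics/w2.png

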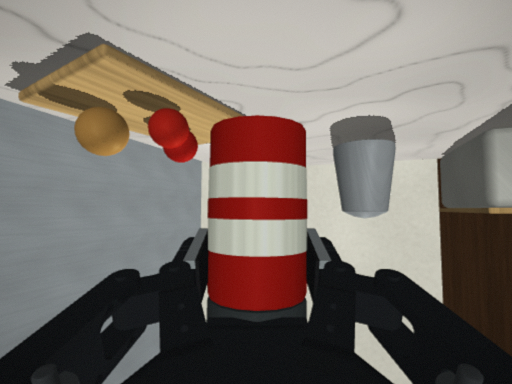

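Jar is held upright and square, with its pads below the cap at (258,215). Next I'll turn it to lie cap towards -x, then carry it over.

```bash
python3 -m jog '0 0 0 -2.7 -1.25 1.45 0;0 0 0 -5.37 -2.5 2.93 0;0 0 0 -5.37 -2.5 2.93 0;0 0 0 -5.37 -2.5 2.93 0;0 0 0 -5.37 -2.5 2.93 0;0 0 0 -5.37 -2.5 2.93 0;0 0 0 -5.37 -2.5 2.93 0;0 0 0 -5.37 -2.5 2.93 0;0 0 0 -5.37 -2.5 2.93 0;0 0 0 -5.37 -2.5 2.93 0' && python3 -m jog '0 0 0 -5.37 -2.5 2.93 0;0 0 0 -5.37 -2.5 2.93 0;0 0 0 -5.37 -2.5 2.93 0;0 0 0 -5.37 -2.5 2.93 0;0 0 0 -5.37 -2.5 2.93 0;0 0 0 -5.37 -2.5 2.93 0;0 0 0 -5.37 -2.5 2.93 0;0 0 0 -5.37 -2.5 2.93 0;0 0 0 -5.37 -2.5 2.93 0;0 0 0 -5.37 -2.5 2.93 0'
python3 - <<'E'
from kin import *
np.set_printoptions(precision=2,suppress=True)
s=ctrl.sense()
x,M=pick_pose(70,20,1); Mp=place_rot(M,20)
plan(np.array([582.,-240,200])+Mp[:,0]*16,Mp,16)
E
```

```text
t: 13.95
ee_pos: [498.8, 362.0, 197.1]
tool_rot: [0.021, 0.728, 0.417, -0.543]
ft_force: [-0.9, -0.1, -1.8]
finger_gap: 50.3
t: 14.78
ee_pos: [498.5, 362.3, 197.0]
tool_rot: [0.558, 0.589, 0.41, -0.416]
ft_force: [-0.7, -0.2, -1.4]
finger_gap: 50.3
turn [-2.37 -1.08  1.52] shift [ 4.17  7.95 60.23]
after turn [ 0.6   0.44  1.81 -0.33  0.63  2.42] worst step 0.0
after shift [-0.57  0.46  1.8   0.33  0.6   0.76] worst step 0.14
```

```bash
python3 -m jog '0 0 0 -2.37 -1.08 1.52 0;0.2 0.4 1.5 0 0 0 0;0.2 0.4 2.5 0 0 0 0;0.2 0.4 3 0 0 0 0;0.2 0.4 3 0 0 0 0;0.2 0.4 3 0 0 0 0;0.2 0.4 3 0 0 0 0;0.2 0.4 3 0 0 0 0;0.2 0.4 3 0 0 0 0;0.2 0.4 3 0 0 0 0' && python3 -m jog '0.2 0.4 3 0 0 0 0;0.2 0.4 3 0 0 0 0;0.2 0.4 3 0 0 0 0;0.2 0.4 3 0 0 0 0;0.2 0.4 3 0 0 0 0;0.2 0.4 3 0 0 0 0;0.2 0.4 3 0 0 0 0;0.2 0.4 3 0 0 0 0;0.2 0.4 3 0 0 0 0;0.2 0.4 3 0 0 0 0'
python3 - <<'E'
from kin import *
np.set_printoptions(precision=2,suppress=True)
x,M=pick_pose(70,20,1); Mp=place_rot(M,20)
plan(np.array([582.,-240,130])+Mp[:,0]*16,Mp,8)
E
```

```text
t: 15.62
ee_pos: [537.1, 110.8, 191.1]
tool_rot: [0.577, 0.581, 0.406, -0.407]
ft_force: [0.0, -0.3, -1.0]
finger_gap: 50.3
t: 16.45
ee_pos: [580.4, -189.1, 184.4]
tool_rot: [0.576, 0.581, 0.407, -0.406]
ft_force: [0.4, 0.7, -0.6]
finger_gap: 50.4
turn [-0.31 -0.26  0.17] shift [ 6.76 -1.71  5.09]
after turn [-0.49  0.43  1.87  0.31  0.55  0.84] worst step 0.0
after shift [-0.57  0.56  1.86  0.43  0.46  0.64] worst step 0.03
```

```bash
python3 -m jog '0 0 1.7 -0.3 -0.26 0.17 0;0.5 -0.1 1.7 0 0 0 0;1 -0.3 1.1 0 0 0 0;1 -0.3 0.59 0 0 0 0;1 -0.3 0 0 0 0 0;1 -0.3 0 0 0 0 0;1 -0.3 0 0 0 0 0;0.7 -0.1 0 0 0 0 0;0.5 0 0 0 0 0 0;0 0 0 0 0 0 0'
python3 - <<'E'
from kin import *
np.set_printoptions(precision=1,suppress=True)
im,W,s=grab('wrist'); im2,W2,_=grab('scene'); print(s['ee_pos'])
cv2.imwrite('pics/e.png',np.hstack([im['color'],im2['color'][130:,:330][:,:]][:1])[...,::-1])
cv2.imwrite('pics/f.png',cv2.resize(im2['color'][180:384,100:372],None,fx=2,fy=2)[...,::-1])
for nm,c,WW in(('wrist','wrist',W),('scene','scene',W2)):
    for n in('turmeric_cap','cumin_cap','paprika_jar','tray'):
        for k in ctrl.silhouettes(c,n)[:1]:
            p=WW[k['mask']]; p=p[~np.isnan(p[:,0])]; print(c,n,round(k['score'],2),len(p)); print(np.percentile(p,[3,50,97],axis=0))
            if n!='tray' and len(p)>40:
                b=p[:,2]>20
                r=least_squares(lambda v:np.hypot(p[b][:,1]-v[0]-v[2]*(p[b][:,0]-590),p[b][:,2]-v[1])-26,[np.median(p[:,1]),np.median(p[:,2])-15,0],loss='soft_l1'); print('  axis y,z,yaw',r.x[:2],round(r.x[2],3),np.abs(r.fun).mean())
E
```

```text
t: 17.28
ee_pos: [588.2, -238.3, 115.8]
tool_rot: [0.58, 0.579, 0.405, -0.405]
ft_force: [-0.0, 0.1, -0.5]
finger_gap: 50.4
[ 588.2 -238.3  115.8]
wrist cumin_cap 0.66 7682
[[ 564.3 -342.8   52.5]
 [ 606.3 -316.9   72.7]
 [ 647.2 -298.3   76.4]]
  axis y,z,yaw [-324.1   49.7] 0.004 0.6534252732164942
wrist paprika_jar 0.58 19212
[[ 560.3 -260.4  139.1]
 [ 602.  -238.1  151.8]
 [ 645.8 -215.6  154.9]]
  axis y,z,yaw [-237.9  128.2] -0.008 0.5077682818739812
wrist tray 0.82 12221
[[ 548.8 -372.    12.9]
 [ 633.9 -280.6   34.9]
 [ 669.4 -108.2   43.1]]
scene turmeric_cap 0.87 627
[[ 548.9 -181.3   47.9]
 [ 615.7 -159.9   73.4]
 [ 644.8 -137.8   77.3]]
  axis y,z,yaw [-155.8   49.6] 0.006 1.680837714808531
scene cumin_cap 0.8 1444
[[ 542.7 -349.7   46.8]
 [ 596.  -334.    71.4]
 [ 646.5 -303.8   76.8]]
  axis y,z,yaw [-323.8   49.5] 0.001 0.9731389843950667
scene paprika_jar 0.79 1155
[[ 564.6 -264.2  119.5]
 [ 617.5 -246.2  149.9]
 [ 648.9 -219.9  155.9]]
  axis y,z,yaw [-238.4  128.9] 0.005 2.371683778775703
scene tray 0.62 3757
[[ 492.9 -374.5   11.3]
 [ 565.4 -267.5   29.9]
 [ 629.4 -112.    59.8]]
```

View pics/e.png

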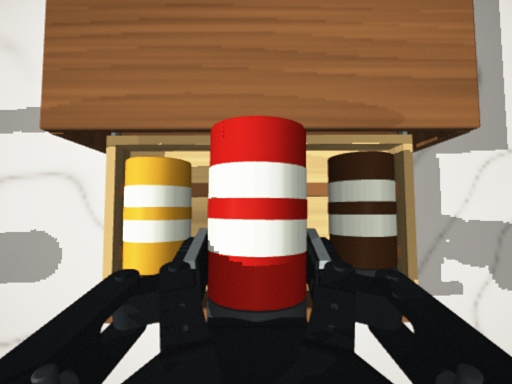

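View pics/f.png

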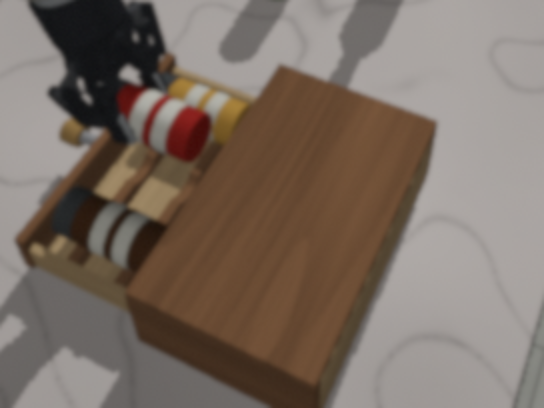

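The wrist view shows the jar at (257,210) lined up between yellow (157) and brown (362). By the same camera it must move 2 mm towards -y and down about 79 mm. I'll go down 72 mm first.

```bash
python3 -m jog '-0.07 -0.19 0.2 0 0 0 0;0.75 -0.27 0 0 0 0 0;0.85 -0.31 0 0 0 0 0;0.94 -0.34 0 0 0 0 0;0.94 -0.34 0 0 0 0 0;0.94 -0.34 0 0 0 0 0;0.94 -0.34 0 0 0 0 0;0.94 -0.34 0 0 0 0 0;0.47 -0.17 0 0 0 0 0;0 0 0 0 0 0 0'
python3 - <<'E'
from kin import *
np.set_printoptions(precision=2,suppress=True)
im,W,s=grab('wrist'); print(s['ee_pos'],s['ft_force'])
for n in('cumin_cap','turmeric_cap','paprika_jar'):
    for k in ctrl.silhouettes('wrist',n)[:1]:
        p=W[k['mask']]; p=p[~np.isnan(p[:,0])]; b=p[(p[:,2]>30)]
        r=least_squares(lambda v:np.hypot(b[:,1]-v[0]-v[2]*(b[:,0]-590),b[:,2]-v[1]-v[3]*(b[:,0]-590))-26,[np.median(p[:,1]),np.median(p[:,2])-15,0,0],loss='soft_l1'); print(n,k['score'],r.x,abs(r.fun).mean(),np.percentile(p[:,0],[1,99]))
x,M=pick_pose(70,20,1); Mp=place_rot(M,20)
plan(np.array([580.,-240,50])+Mp[:,0]*16,Mp,4)
E
```

```text
t: 18.62
ee_pos: [585.7, -240.7, 43.0]
tool_rot: [0.579, 0.579, 0.405, -0.406]
ft_force: [-0.1, 0.1, -1.4]
finger_gap: 50.3
[ 585.71 -240.71   43.01] [-0.13  0.11 -1.44]
cumin_cap 0.84 [-324.05   49.65    0.      0.  ] 0.6212722254078458 [556.32 648.71]
turmeric_cap 0.68 [-232.84   40.65   -0.04   -0.13] 65.35932782971933 [521.9  670.68]
paprika_jar 0.79 [-240.38   55.33   -0.01    0.  ] 0.5393626736505671 [555.57 645.7 ]
turn [ 0.    0.11 -0.16] shift [ 0.93 -0.45 -0.11]
after turn [-0.57  0.67  1.9   0.62  0.33  0.44] worst step 0.0
after shift [-0.57  0.69  1.91  0.66  0.31  0.39] worst step 0.01
```

```bash
python3 -m jog '0.1 -0.03 -0.03 0 0 0 0;0.1 -0.03 0 0 0 0 0;0.1 -0.03 0 0 0 0 0;0.1 -0.04 0 0 0 0 0;0.05 -0.02 0 0 0 0 0;0 0 0 0 0 0 0;0 0 0 0 0 0 0;0 0 0 0 0 0 0;0 0 0 0 0 0 0;0 0 0 0 0 0 0'
python3 -m jog '0.05 -0.02 0 0 0 0 0;0 0 0 0 0 0 0;0 0 0 0 0 0 0;0.05 -0.02 0 0 0 0 0;0 0 0 0 0 0 0;0 0 0 0 0 0 0;0 0 0 0 0 0 0;0 0 0 0 0 0 0;0 0 0 0 0 0 0;0 0 0 0 0 0 0'
```

```text
t: 19.65
ee_pos: [586.5, -240.7, 40.2]
tool_rot: [0.58, 0.579, 0.404, -0.405]
ft_force: [0.5, 0.5, -2.0]
finger_gap: 50.6
t: 20.48
ee_pos: [586.5, -240.7, 39.1]
tool_rot: [0.58, 0.579, 0.404, -0.405]
ft_force: [0.1, -0.2, -0.5]
finger_gap: 50.5
```

```bash
python3 -m jog '0.05 -0.02 0 0 0 0 0;0 0 0 0 0 0 0;0 0 0 0 0 0 0;0.05 -0.02 0 0 0 0 0;0 0 0 0 0 0 0;0 0 0 0 0 0 0;0 0 0 0 0 0 0;0 0 0 0 0 0 0;0 0 0 0 0 0 0;0 0 0 0 0 0 0'
python3 -m jog '0.05 -0.02 0 0 0 0 0;0 0 0 0 0 0 0;0 0 0 0 0 0 0;0 0 0 0 0 0 0;0 0 0 0 0 0 0;0 0 0 0 0 0 0;0 0 0 0 0 0 0;0 0 0 0 0 0 0;0 0 0 0 0 0 0;0 0 0 0 0 0 0'
```

```text
t: 21.32
ee_pos: [586.4, -240.7, 38.0]
tool_rot: [0.58, 0.579, 0.404, -0.405]
ft_force: [-0.1, 0.2, -1.3]
finger_gap: 50.1
t: 22.15
ee_pos: [586.5, -240.7, 37.5]
tool_rot: [0.58, 0.579, 0.404, -0.405]
ft_force: [-0.3, 0.4, -1.6]
finger_gap: 50.0
```

```bash
python3 -m jog '0.05 -0.02 0 0 0 0 0;0 0 0 0 0 0 0;0 0 0 0 0 0 0;0 0 0 0 0 0 0;0 0 0 0 0 0 0;0 0 0 0 0 0 0;0 0 0 0 0 0 0;0 0 0 0 0 0 0;0 0 0 0 0 0 0;0 0 0 0 0 0 0'
python3 -m jog '0.05 -0.02 0 0 0 0 0;0 0 0 0 0 0 0;0 0 0 0 0 0 0;0 0 0 0 0 0 0;0 0 0 0 0 0 0;0 0 0 0 0 0 0;0 0 0 0 0 0 0;0 0 0 0 0 0 0;0 0 0 0 0 0 0;0 0 0 0 0 0 0'
python3 - <<'E'
from kin import *
np.set_printoptions(precision=2,suppress=True)
im,W,s=grab('wrist'); print(s['ee_pos'],s['ft_force'])
for n in('cumin_cap','paprika_jar'):
    for k in ctrl.silhouettes('wrist',n)[:1]:
        p=W[k['mask']]; p=p[~np.isnan(p[:,0])]; b=p[(p[:,2]>30)]
        r=least_squares(lambda v:np.hypot(b[:,1]-v[0]-v[2]*(b[:,0]-590),b[:,2]-v[1]-v[3]*(b[:,0]-590))-26,[np.median(p[:,1]),np.median(p[:,2])-15,0,0],loss='soft_l1'); print(n,k['score'],r.x,abs(r.fun).mean(),np.percentile(p[:,0],[1,99]))
E
```

```text
t: 22.98
ee_pos: [586.6, -240.8, 37.3]
tool_rot: [0.58, 0.579, 0.404, -0.405]
ft_force: [-1.1, 2.3, 5.4]
finger_gap: 50.4
t: 23.82
ee_pos: [586.9, -240.8, 37.2]
tool_rot: [0.58, 0.58, 0.404, -0.405]
ft_force: [-1.1, 2.0, 10.2]
finger_gap: 50.3
[ 586.85 -240.79   37.23] [-1.09  1.96 10.18]
cumin_cap 0.9 [-324.03   49.63   -0.      0.  ] 0.6527650350322824 [556.83 649.67]
paprika_jar 0.8 [-240.42   49.65   -0.01    0.01] 0.6214653265453326 [556.78 646.72]
```

Seated: 10 N of contact, and its axis height matches its neighbour's. Now I'll release to a limited width and back out along the tool.

```bash
python3 -m jog '-0.05 0.02 0 0 0 0 0;0 0 0 0 0 0 0.62;0 0 0 0 0 0 0.64;0 0 0 0 0 0 0.68;0 0 0 0 0 0 0.7;0 0 0 0 0 0 0.7;0 0 0 0 0 0 0.7;0 0 0 0 0 0 0.7;0 0 0 0 0 0 0.7;0 0 0 0 0 0 0.7'
python3 -m jog '-0.3 0 0 0 0 0 0.7;-1 0 0 0 0 0 0.7;-1.5 0 0 0 0 0 0.7;-2 0 0 0 0 0 0.7;-2.5 0 0 0 0 0 0.7;-3 0 0 0 0 0 0.7;-3 0 0 0 0 0 0.7;0 0 0 0 0 0 0.7;0 0 0 0 0 0 0.7;0 0 0 0 0 0 0.7'
python3 - <<'E'
from kin import *
np.set_printoptions(precision=2,suppress=True)
im,W,s=grab('wrist'); print(s['ee_pos'],s['ft_force']); im2=ctrl.get_image('scene')
save(im,'g.png')
for n in('cumin_cap','turmeric_cap','paprika_jar'):
    for k in ctrl.silhouettes('wrist',n)[:1]:
        p=W[k['mask']]; p=p[~np.isnan(p[:,0])]; b=p[(p[:,2]>30)]
        r=least_squares(lambda v:np.hypot(b[:,1]-v[0]-v[2]*(b[:,0]-590),b[:,2]-v[1]-v[3]*(b[:,0]-590))-26,[np.median(p[:,1]),np.median(p[:,2])-15,0,0],loss='soft_l1'); print(n,k['score'],r.x,abs(r.fun).mean(),np.percentile(p[:,0],[1,99]))
d=(ctrl.silhouettes('wrist','knob') or [None])[0]
M=np.column_stack([[0,0,-1.],[1,0,0],[0,-1,0]])
for x in ([470,-240.,200],[440,-240,170],[430,-240,44],[440,-240,44],[450,-240,44]): print(x); plan(np.array(x),M,10)
E
```

```text
t: 24.8
ee_pos: [586.4, -240.7, 36.9]
tool_rot: [0.58, 0.579, 0.404, -0.405]
ft_force: [-0.0, 0.1, -0.7]
finger_gap: 59.9
t: 25.63
ee_pos: [540.4, -240.5, 161.9]
tool_rot: [0.58, 0.579, 0.404, -0.405]
ft_force: [-0.1, 0.4, 0.1]
finger_gap: 59.9
[ 540.43 -240.52  161.93] [-0.08  0.44  0.14]
cumin_cap 0.22 [-238.57   39.38   -0.      0.07] 56.34832253196021 [480.76 670.58]
turmeric_cap 0.61 [-156.02   49.51    0.      0.  ] 0.5565808034935789 [537.79 644.01]
paprika_jar 0.65 [-240.01   49.53    0.      0.  ] 0.5404871296258575 [538.56 645.55]
[470, -240.0, 200]
turn [ -0.02   0.04 -20.06] shift [-3.91 -7.06 -0.04]
after turn [-0.53  0.52  1.72 -0.    0.9   1.04] worst step 0.07
after shift [-0.6   0.39  1.83 -0.    0.92  0.97] worst step 0.01
[440, -240, 170]
turn [ -0.02   0.04 -20.06] shift [ -0.91 -10.06  -0.04]
after turn [-0.53  0.52  1.72 -0.    0.9   1.04] worst step 0.07
after shift [-0.63  0.4   1.93  0.    0.82  0.94] worst step 0.02
[430, -240, 44]
turn [ -0.02   0.04 -20.06] shift [ 11.69 -11.06  -0.04]
after turn [-0.53  0.52  1.72 -0.    0.9   1.04] worst step 0.07
after shift [-0.64  0.6   2.05 -0.    0.49  0.93] worst step 0.04
[440, -240, 44]
turn [ -0.02   0.04 -20.06] shift [ 11.69 -10.06  -0.04]
after turn [-0.53  0.52  1.72 -0.    0.9   1.04] worst step 0.07
after shift [-0.63  0.61  2.03 -0.    0.51  0.94] worst step 0.04
[450, -240, 44]
turn [ -0.02   0.04 -20.06] shift [11.69 -9.06 -0.04]
after turn [-0.53  0.52  1.72 -0.    0.9   1.04] worst step 0.07
after shift [-0.62  0.61  2.01 -0.    0.52  0.95] worst step 0.04
```

View pics/g.png

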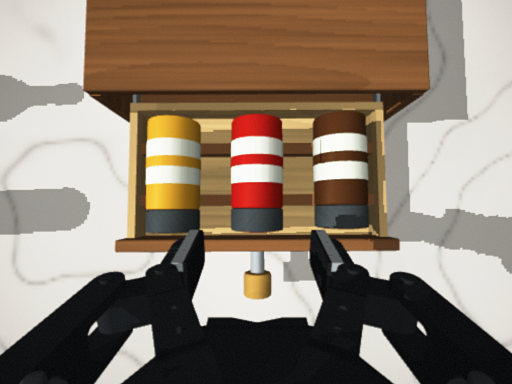

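Red sits at (257,172) between yellow and brown, cap to the front; the knob is at (257,285). All the jar axes agree to within 1 mm. Next: re-grip the knob.

```bash
python3 -m jog '0 0 0 0 0 -5 0.7;0 0 0 0 0 -5 0.7;0 0 0 0 0 -5 0.7;0 0 0 0 0 -5 0.7;0 -2 0 0 0 0 0.7;0 -2.2 0 0 0 0 0.7;0 -2 0 0 0 0 0.7;0 0 0 0 0 0 0.7;2.5 0 0 0 0 0 0.7;2.5 0 0 0 0 0 0.7'
python3 - <<'E'
from kin import *
np.set_printoptions(precision=2,suppress=True)
M=np.column_stack([[0,0,-1.],[1,0,0],[0,-1,0]])
plan(np.array([478,-240.5,29]),M,6)
E
```

```text
t: 26.77
ee_pos: [479.7, -241.1, 112.0]
tool_rot: [0.502, 0.501, 0.498, -0.5]
ft_force: [0.3, -0.2, -0.7]
finger_gap: 59.7
turn [-0.05  0.19 -0.3 ] shift [ 8.3  -0.17 -0.06]
after turn [-0.59  0.52  1.9  -0.    0.72  0.98] worst step 0.0
after shift [-0.59  0.66  1.95 -0.    0.53  0.98] worst step 0.03
```

```bash
python3 -m jog '2 -0.1 0 0 0 0 0.7;2.5 0 0 0 0 0 0.7;2.5 0 0 0 0 0 0.7;1.3 0 0 0 0 0 0.7;0 0 0 0 0 0 0.7;0 0 0 0 0 0 0.4;0 0 0 0 0 0 0.2;0 0 0 0 0 0 0;0 0 0 0 0 0 0;0 0 0 0 0 0 0'
python3 -m jog '0 0 0 0 0 0 0;0 0.3 0 0 0 0 0;0 0.6 0 0 0 0 0;0 0.8 0 0 0 0 0;0 0.9 0 0 0 0 0;0 0.9 0 0 0 0 0;0 0.9 0 0 0 0 0;0 0.9 0 0 0 0 0;0 0.9 0 0 0 0 0;0 0.9 0 0 0 0 0'
```

```text
t: 27.6
ee_pos: [478.6, -241.1, 29.8]
tool_rot: [0.502, 0.501, 0.498, -0.5]
ft_force: [-0.4, -0.1, 6.9]
finger_gap: 25.9
t: 28.43
ee_pos: [549.3, -240.8, 29.9]
tool_rot: [0.501, 0.5, 0.499, -0.5]
ft_force: [-3.1, -0.2, 5.8]
finger_gap: 26.2
```

```bash
python3 -m jog '0 0.9 0 0 0 0 0;0 0.9 0 0 0 0 0;0 0.9 0 0 0 0 0;0 0.9 0 0 0 0 0;0 0.9 0 0 0 0 0;0 0.8 0 0 0 0 0;0 0.7 0 0 0 0 0;0 0.5 0 0 0 0 0;0 0.3 0 0 0 0 0;0 0.2 0 0 0 0 0'
python3 -m jog '0 0.1 0 0 0 0 0;0 0.1 0 0 0 0 0;0 0.1 0 0 0 0 0;0 0 0 0 0 0 0;0 0 0 0 0 0 0;0 0 0 0 0 0 0;0 0 0 0 0 0 0;0 0 0 0 0 0 0;0 0 0 0 0 0 0;0 0 0 0 0 0 0'
```

```text
t: 29.27
ee_pos: [619.3, -240.5, 29.9]
tool_rot: [0.501, 0.5, 0.499, -0.5]
ft_force: [-2.2, 1.7, 5.5]
finger_gap: 25.9
t: 30.1
ee_pos: [621.6, -240.5, 29.9]
tool_rot: [0.501, 0.5, 0.499, -0.5]
ft_force: [-4.4, 1.7, 5.8]
finger_gap: 26.1
```

```bash
python3 -m jog '0 0.1 0 0 0 0 0;0 0 0 0 0 0 0;0 0.1 0 0 0 0 0;0 0 0 0 0 0 0;0 0 0 0 0 0 0;0 0 0 0 0 0 0;0 0 0 0 0 0 0;0 0 0 0 0 0 0;0 0 0 0 0 0 0;0 0 0 0 0 0 0'
```

```text
t: 30.93
ee_pos: [621.6, -240.4, 29.8]
tool_rot: [-0.499, -0.499, -0.501, 0.501]
ft_force: [-16.2, 1.3, 13.5]
finger_gap: 26.2
```

It's against the stop: the force rose to 16 N with no motion. I'll release, retreat and check.

```bash
python3 -m jog '0 0 0 0 0 0 0;0 0 0 0 0 0 0.45;0 0 0 0 0 0 0.7;0 0 0 0 0 0 0.7;0 0 0 0 0 0 0.7;0 0 0 0 0 0 0.7;-1 0 0 0 0 0 0.7;-2 0 0 0 0 0 0.7;-3 0 0 0 0 0 0.7;-3 0 0 0 0 0 0.7'
python3 -m jog '-3 0 0 0 0 0 0.7;-3 -1 0 0 0 0 0.7;-3 -2.5 0 0 0 0 0.7;-2 -3 0 0 0 0 0.7;0 -3 0 0 0 0 0.7;0 -3 0 0 0 0 0.7;0 -2 0 0 0 0 0.7;0 0 0 0 0 0 0.7;0 0 0 0 0 0 0.7;0 0 0 0 0 0 0.7'
python3 - <<'E'
from kin import *
np.set_printoptions(precision=1,suppress=True)
ims=[]
for c in('wrist','scene'):
    im,W,s=grab(c); ims.append(im['color'])
    for n in ('knob','herb_jar','vinegar_bottle','paprika_jar','spice_cabinet'):
        for k in ctrl.silhouettes(c,n)[:1]:
            p=W[k['mask']]; p=p[~np.isnan(p[:,0])]
            print(c,n,round(k['score'],2),np.percentile(p,[3,50,97],axis=0).tolist() if len(p) else '')
    # front face of tray / cabinet: x of points near y -200..-120
    for lo,hi in((15,55),(80,92)):
        m=(W[...,2]>lo)&(W[...,2]<hi)&(abs(W[...,1]+240)<130)&(abs(W[...,1]+240)>30)&(W[...,0]>560)&(W[...,0]<700); print(c,lo,m.sum(),np.percentile(W[m][:,0],[5,50,95]) if m.sum() else '')
cv2.imwrite('pics/z.png',cv2.resize(np.hstack(ims),(800,300))[...,::-1])
E
```

```text
t: 31.77
ee_pos: [623.5, -240.5, 120.1]
tool_rot: [0.5, 0.5, 0.499, -0.5]
ft_force: [-0.1, -1.1, 1.2]
finger_gap: 59.7
t: 32.6
ee_pos: [479.2, -240.6, 229.3]
tool_rot: [0.501, 0.501, 0.498, -0.5]
ft_force: [-0.2, -0.0, 0.5]
finger_gap: 59.7
wrist knob 0.92 [[617.1376809021193, -366.20638118847955, 12.709079428447927], [660.2513924313477, -238.96843910837217, 42.48459431992913], [661.2041169352394, -112.14459804841557, 57.300894043938555]]
wrist herb_jar 0.8 [[529.9172735736657, 84.09819261610184, -0.5397371547385887], [546.8880856068973, 86.52218017654732, 7.043486933652275], [565.4579033440136, 97.67934713020983, 15.718188161226863]]
wrist spice_cabinet 0.63 [[618.2303669097103, -379.66483345758223, 2.7091650542076073], [660.307736124664, -238.8671655296048, 38.16163359594154], [661.5694303720198, -99.35686780740583, 57.09525682007392]]
wrist 15 2559 [659.7 660.4 661.2]
wrist 80 0 
scene knob 0.44 [[615.2886534197161, -253.58955560991558, 43.43147186122504], [627.7005712563248, -245.49770492050945, 54.12531979630154], [638.4428038833025, -233.64130974147963, 58.50088955364393]]
scene vinegar_bottle 0.88 [[660.3069532787354, 183.64772099628175, 8.09587615644666], [690.6329040152991, 193.99246436653243, 100.18530355058101], [713.6870000970835, 216.93065525543165, 199.20921585855604]]
scene spice_cabinet 0.89 [[664.5225671991963, -389.4544982440056, 17.00386932782226], [762.1408693521578, -283.262178476354, 95.27530937654637], [844.6210402587863, -103.93227643971728, 97.6560923923474]]
scene 15 0 
scene 80 0
```

View pics/z.png

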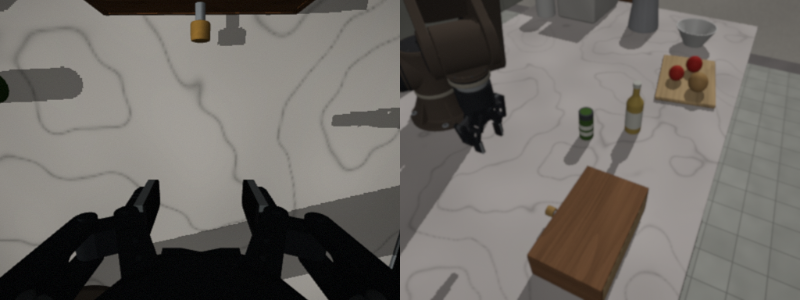

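The tray front measures 660.4 mm, against a cabinet front of about 661 mm. The knob is at 627.7 mm (627.8 before I started), and the green jar and bottle are standing.

```bash
python3 -c "
from plant import ctrl; print(ctrl.hand_in())"
```

```text
the job is handed in; nothing more can be done
None
```

The paprika jar is put away and the tray is shut. I handed the job in at about 33 s of the 72 s allowed; the hand-in gives no verdict.

I pulled the tray out to its stop by the knob and gripped the red jar from the side with the tool tilted 20°. I turned it in the air so the cap faced the front and lowered it into the middle cradle until it touched, at about 10 N. After letting go I pushed the tray shut by the knob until it met its stop, at 16 N with no further motion.

**Jar placement (checked before closing):**
- The jar's axis measured y = -240.0 mm and z = 49.5 mm, parallel to the cradle.
- Its base was about 51 mm behind the lane's centre, inside the 35–75 mm allowed.
- The yellow jar's axis was 84 mm away, at the same height.

**Tray shut:** the tray front measured 660.4 mm against a cabinet front of about 661 mm, and the knob was back within 0.1 mm of where it started.

**Other jars and bottle:** the green jar and the vinegar bottle were still standing in the last picture. The bottle measured within a few mm of its starting place. The green jar was only partly in view of the wrist camera, and the network missed it in the scene view.

**Checks that failed or weren't possible:**
- The network's mask for the brown jar was wrong in the check after release (score 0.22). I relied on the picture and on its good fix just before release, where it was still in its cradle.
- The jars can't be seen once the tray is shut, so their final positions are inferred from the slow, smooth push.
- The wrist force reached 63 N when the tray hit its open stop, below the 120 N limit.

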